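# Unlock the sprung press with the T-key and ease its head up

### The job

The head of the little bench press is parked down by the lock screw in its middle. Take the T-handled hex key from its stand, seat it fully home in the recessed socket before you turn it, then unlock the screw (about a quarter turn anticlockwise) and, still pressing through the key, let the sprung head come up slowly to its upper stop instead of letting it snap up. Leave the head up, the screw unlocked and the key standing fully home in the socket, and do not disturb the small things round about.

Things in the scene. Friction and masses are not known exactly. Their poses are not given: they have to be found in the camera images.
- hex_key: Steel T-handled hex key, 102 mm long, about 0.18 kg. Origin: centre of its lower end (tip); z runs up the shank. From the tip up: a coned round nose 17.6 mm across (lowest 6 mm), a hexagonal shank 18 mm across flats, a round collar 34 mm across (60 to 66 mm above the tip), a neck 18 mm across, the T bar. It starts hanging upright by its collar in the stand, tip 12 mm above the worktop.
- key_handle (a point): Centre of the key's T bar, 92 mm above the tip. The bar is 90 mm long along x, 14 mm wide along y and 20 mm high (82 to 102 mm above the tip), with rounded edges.
- key_stand: Fixed wooden stand, 68 x 70 mm and 72 mm high, with a slot 26 mm wide in its x-z plane, open to its -x side and above. Origin at the centre of its underside, on the worktop. The key hangs in the slot and lifts straight up.
- press: Bench press fixed to the worktop: wooden base 115 (x) by 150 mm (y), a round anvil, two tubes; origin at the centre of its underside, z up. The sprung metal head (62 x 146 mm) rides above it.
- socket (a point): Centre of the mouth of the lock screw's hexagonal socket, in the middle of the head; rides up with the head, 86 mm above the worktop while parked; z up. A round collar round it, 43 mm across inside and 58 mm outside, stands 8 mm above the mouth.
- socket_floor (a point): Centre of the socket's floor, 16 mm below its mouth: the key's tip is here when fully home. The socket is 19.2 mm across flats. How its faces stand differs each time and is not measured: if not in line, the key stops with only its nose in, 6 mm deep; turned slowly under a light press (3 to 6 N) it drops in. Faces repeat every 60 degrees; about 7 degrees of play either way.
- lock_screw (a joint): Angle of the lock screw in rad, growing anticlockwise from above. It starts between 0 and 0.2 (locked; 0 is a stop), frees the head at about 0.8, and stops at 1.25. Turning takes about 0.1 to 0.15 N m.
- press_head (a joint): Height of the head above its parked place, in m: 0 parked (it gives up to 3 mm downward when pressed hard), 0.04 at its upper stop. Its spring pushes it up with about 15 N when parked and 8 N at the top, so once unlocked it follows the key upward as the hand lifts. Unheld it snaps up.
- egg_cup: White egg cup, 46 mm across, 59 mm high; origin at the centre of its underside. A bystander: leave it alone.
- weight: Small metal weight with a knob, 35 mm across, 44 mm high; origin at the centre of its underside. A bystander: leave it alone.
- tart_tin: Fluted tart tin, 72 mm across, 20 mm high; origin at the centre of its underside. A bystander: leave it alone.
- mustard_pot: Stoneware pot with lid, 64 mm across, 80 mm high; origin at the centre of its underside. A bystander: leave it alone.
- spice_tin: Round tin with grey lid, 60 mm across, 92 mm high; origin at the centre of its underside. A bystander: leave it alone.

How it is judged:
On the way, in this order (a step that is already met when the one before it is completed fails the run):
1. the key is fully home in the socket (tip at least 12.5 mm below its mouth and within 5 mm of its axis) while the screw is still locked (z of hex_key in the frame of socket below -0.0125 m and horizontal distance between hex_key and socket below 0.005 m and value of joint lock_screw below 0.4 rad and value of joint press_head below 0.006 m), for 0.2 s.
2. the screw is turned to unlocked with the key fully home (z of hex_key in the frame of socket below -0.0125 m and horizontal distance between hex_key and socket below 0.005 m and value of joint lock_screw above 0.75 rad), for 0.1 s.
3. the head has come up with the key still fully home (z of hex_key in the frame of socket below -0.0125 m and horizontal distance between hex_key and socket below 0.005 m and value of joint press_head above 0.034 m), for 0.1 s.
At the end, for the whole second after the job is handed in: The head is up (at least 34 mm above parked), the lock screw is unlocked (at least 0.7 rad), and the key stands at rest and upright (within 0.15 rad) in the socket with its tip at least 12.5 mm below the mouth and within 5 mm of its axis (all of step 3 and value of joint lock_screw above 0.7 rad and angle between hex_key's own z axis and vertical below 0.15 rad and linear speed of hex_key below 0.02 m/s); the robot touches nothing.
It fails at once if the head snaps up (faster than 0.25 m/s) (velocity of joint press_head above 0.25 m/s).
It fails at once if the screw is turned while the key is not fully home (value of joint lock_screw between 0.4 and 0.75 rad and z of hex_key in the frame of socket above -0.01 m and horizontal distance between hex_key and socket below 0.02 m).
It fails at once if one of the small things near the work is shoved more than 30 mm (distance of any of egg_cup, weight, tart_tin, mustard_pot, spice_tin from where it was at the start of the episode above 0.03 m).
It also fails if it takes over 54 s, if anything falls off the work surface, if the arm or the gripper's body presses on something with over 40 N, if the wrist force passes 120 N, or if a joint passes its speed limit or range.

### The arm

A 6-joint arm with a two-finger parallel gripper is mounted at the origin on a cart in front of the work surface, level with it; the furniture and walls round the work are solid. World frame = base frame: x ahead of the robot, y to its left, z up, the work surface at z = 0. Lengths are in m, angles in rad, forces in N, time in s.
With the tool pointing down it reaches from about 0.3 to 0.825 m from the base axis. Payload 5.4 kg.
Tool frame: the origin (TCP) lies between the finger pads; the fingertips stand 17 mm ahead of it and the grasp point (between the pads) lies 2 mm behind it; z points along the fingers, y is the line along which they close (so a half turn about z gives the same grasp; the last joint's range is limited). The gripper opens to 92 mm and grips with 3 to 60 N. Pads are 20 mm wide; open, the fingers measure 128 mm over their backs; the gripper's body (75 mm by 189 mm) begins 69 mm behind the grasp point.
Start: joints at [-1.338, 0.158, 1.597, -0, 1.386, -0.21], TCP at [0.246, -0.52, 0.232] pointing down, gripper open.
Joint ranges: [-2.91, 2.91], [-0.94, 2.29], [0.18, 2.7], [-1.29, 4.43], [0.17, 2.64], [-3, 3]. Speed limits (rad/s): [2.57, 2.57, 3.14, 3.14, 3.14, 3.14].

### API

Orientations are given as a rotation vector (axis times angle).
In Python, from workcell import get_obs, read_camera, camera_info, hand_in, spot_in, outline_of, tip_of gives the robot as it stands. The module is installed in compiled form; this text tells all that it offers.
- The arm moves only by the tool servo_tool, never from a script. Its argument "increments" is a list of rows, each a list of 7 numbers: the opening, from 0 (shut) to 1 (fully open), then the shift along the tool's x, y, z in mm, then the turn, a rotation vector about the tool's x, y, z in degrees. A call has 1 to 12 rows; each row shifts and turns the commanded pose from where the row before left it, along the tool's axes as they then stand; what a row does not reach is not made up. A row lasts 1/12 s, in which the tool goes at most 41.7 mm and 7.16 degrees, less where a joint would pass 70% of its speed; a pose out of reach is approached as far as the arm can. A call is refused whole if a number of a shift passes 41.7 or a number of a turn 7.16, either way. A call with a gripper value outside its range is refused whole. The fingers move at their own pace and stop on an object; the grip force is fixed at half the most. Time passes only in rows, so rows that do not move let the fingers close. It gives the time, the measured TCP pose, the force, the opening and the grip force at its end, in the units of the state.
- get_obs(): the state, without advancing time (a new reading comes with each control period).
- read_camera(name): name is "scene" or "top"; returns the picture (420x560x3 uint8, red, green, blue); there is no depth.
- camera_info(name): a dict with "mtx" (3x3 intrinsics, pixels), "world_to_cam" (4x4, takes a point from world to camera coordinates). Camera axes: x right, y down, z forward; pixel columns grow to the right and rows downward; lengths in m; the calibration is good to about 2 mm. A picture is of the moment at which its call begins. camera_info takes no time and is no camera call.
- hand_in(): hands the job in; it is judged then, once.
Trained networks look in the newest picture that a camera, given by its name, has taken for a name from the list of things; names that differ only in an ending like _2 or _b are one class to them, and where a whole thing is asked for, a point or a joint stands for the part that bears it (a point fixed in the world has none). Each returns a list of dicts, best first, with "score" (0 to 1); they miss things now and then, are a little off and sometimes report something else, mostly with a low value. They report only what shows in the picture. A call takes as long as a camera call.
- spot_in(camera, name): "xyz" ([x, y, z] in m, in world coordinates, good to about 4 mm: the middle of the surface that is visible of it).
- outline_of(camera, name): "mask" (420x560 bool, what is visible of it).
- tip_of(camera, name): "xyz" ([x, y, z] in m, in world coordinates, good to about 4 mm: a listed point, or the origin of a listed thing).
The state is a dict: "time": time; "joint_pos": joint angles; "qvel": joint speeds; "joint_efforts": joint torques, N m; "position": TCP position; "ee_rot": TCP orientation; "ft_force": force on the tool from outside, world axes, zero at the start; "torque": the same for the moment, N m; "gripper_width": finger opening in m; "gripper_force": force on a finger pad.
Only numpy, scipy, OpenCV 4.12 (cv2) and the standard library are available. Lean on these libraries where they do the work, as an engineer would, in place of code of your own. Each camera call takes 0.05 s, during which the arm holds its last target. There are 200 camera calls.

## Working session

There is one attempt and no reset: what is moved stays moved. The work goes in short steps, Python scripts to look and compute and a tool call to move; the robot and the scene stay as the last step left them, time stands still between calls to the robot, and variables do not carry over. Pictures are saved under pics/ and viewed, at most 10 in all, crops included, and the job is handed in when it is done.

Besides the shell and the picture viewer there is one more tool, called after "Call:" by a JSON object that holds its "method" and its "body". servo_tool: Moves the arm, as the interface text tells. Its arguments: {"type":"object","properties":{"increments":{"type":"array"}},"required":["increments"]}

```bash
mkdir -p pics; cat > h.py <<'E'
import numpy as np, cv2
from workcell import *
from scipy.spatial.transform import Rotation as R
def save(c,f):
    im=read_camera(c); cv2.imwrite('pics/'+f,cv2.cvtColor(im,cv2.COLOR_RGB2BGR)); return im
def ray(c,u,v,z):
    i=camera_info(c); K=np.array(i['mtx']);T=np.array(i['world_to_cam'])
    d=T[:3,:3].T@np.linalg.inv(K)@[u,v,1]; o=-T[:3,:3].T@T[:3,3]
    return o+d*(z-o[2])/d[2]
def proj(c,p):
    i=camera_info(c); q=np.array(i['mtx'])@(np.array(i['world_to_cam'])@np.r_[p,1])[:3]; return q[:2]/q[2]
E
python3 - <<'E'
from h import *
np.set_printoptions(precision=4,suppress=True)
a=save('top','t0.png');b=save('scene','s0.png')
for c in('top','scene'):
  for n in('hex_key','key_handle','key_stand','socket','press'):
    for d in tip_of(c,n)[:2]: print(c,n,d['score'],np.array(d['xyz']))
for n in('egg_cup','weight','tart_tin','mustard_pot','spice_tin'):
    for d in tip_of('top',n)[:1]: print(n,d['score'],np.array(d['xyz']))
for d in outline_of('top','hex_key')[:1]:
    m=d['mask'].astype('uint8');c=cv2.findContours(m,0,2)[0];print(cv2.minAreaRect(max(c,key=cv2.contourArea)))
o=get_obs();print(o)
cv2.imwrite('pics/both0.png',cv2.cvtColor(cv2.resize(np.vstack([a,b]),(800,1200))[:600],cv2.COLOR_RGB2BGR))
E
```

```text
top hex_key 0.63 [ 0.522  -0.1702  0.0131]
top key_handle 0.57 [ 0.5269 -0.1713  0.1096]
top key_handle 0.41 [ 0.5329 -0.1718  0.0019]
top key_stand 0.59 [ 0.5308 -0.1717 -0.0015]
top socket 0.77 [ 0.594  -0.0042  0.0883]
top press 0.8 [ 0.5962 -0.0068 -0.0032]
scene key_handle 0.55 [ 0.5301 -0.1662  0.0996]
scene socket 0.57 [ 0.5988 -0.0066  0.088 ]
scene press 0.62 [ 0.5277 -0.1663  0.1015]
scene press 0.58 [ 0.595  -0.0048  0.0018]
egg_cup 0.93 [0.4383 0.122  0.0001]
weight 0.72 [ 0.474  -0.0515 -0.0016]
tart_tin 0.85 [ 0.7294 -0.0663  0.0008]
mustard_pot 0.69 [0.7678 0.0076 0.0007]
spice_tin 0.77 [ 0.7342  0.098  -0.0021]
((348.0, 238.5), (16.0, 43.0), 0.0)
{'time': 0.9, 'joint_pos': array([-1.3381,  0.1584,  1.597 ,  0.    ,  1.3862, -0.2101]), 'qvel': array([-0.0004,  0.0016, -0.0003,  0.0004, -0.0015, -0.0007]), 'joint_efforts': array([  0.0005, -38.558 , -32.2362,   0.0702,   0.0308,  -0.    ]), 'position': array([ 0.2463, -0.5196,  0.2316]), 'ee_rot': array([3.0649, 0.6898, 0.    ]), 'ft_force': array([ 0.434 , -0.353 ,  0.5421]), 'torque': array([-0.0212, -0.0099, -0.0129]), 'gripper_force': 0.0, 'gripper_width': 0.09193934212205628}
```

View pics/t0.png

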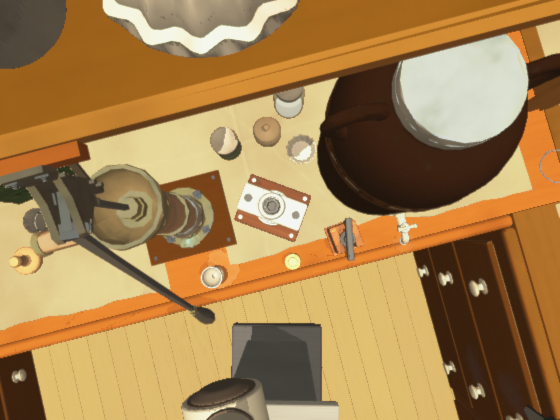

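View pics/s0.png

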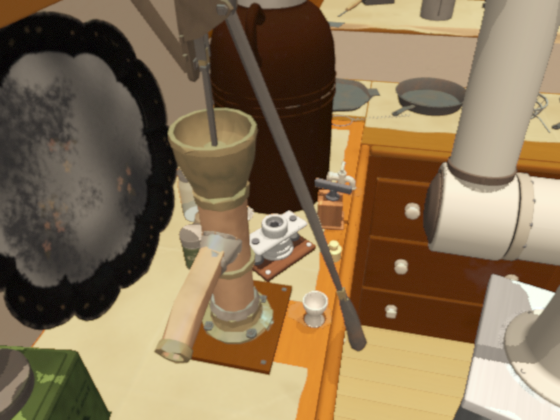

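The top view shows the key's bar at pixel (348,238) on its stand, the press and socket at (270,206), and the bystanders around the press. The scene view agrees, with the key at (335,187) and the socket at (275,222). Next I'll fit the bar's direction.

```bash
python3 - <<'E'
from h import *
np.set_printoptions(precision=4,suppress=True)
im=cv2.imread('pics/t0.png')
c=im[180:270,220:380]; cv2.imwrite('pics/c0.png',cv2.resize(c,(800,450),interpolation=cv2.INTER_CUBIC))
for cam in('top','scene'):
  d=outline_of(cam,'key_handle')[0]; m=d['mask']; v,u=np.nonzero(m)
  P=np.array([ray(cam,a,b,.113)[:2] for a,b in zip(u,v)])
  r=cv2.minAreaRect(P.astype('float32')*1000); w=np.linalg.eigh(np.cov((P-P.mean(0)).T))[1][:,1]
  print(cam,d['score'],r,np.degrees(np.arctan2(w[1],w[0])),P.mean(0))
for p in ([.246,-.52,.23],[.528,-.17,.114],[.596,-.006,.094]): print(proj('top',p),proj('scene',p))
for cam in('top','scene'): print(np.linalg.inv(camera_info(cam)['world_to_cam'])[:3,3])
E
```

```text
top 0.96 ((526.674072265625, -164.42825317382812), (28.765104293823242, 86.2657241821289), 89.94831085205078) -175.36946547369277 [ 0.5272 -0.1669]
scene 0.71 ((515.24462890625, -151.01824951171875), (69.54035949707031, 85.45442199707031), 46.87218475341797) 157.28029079801158 [ 0.5158 -0.145 ]
[559.6507 402.0376] [496.9572  97.7649]
[349.7784 238.2994] [332.998  181.5885]
[270.7078 205.3994] [274.0328 220.7891]
[ 0.5396 -0.0402  1.0536]
[0.2294 0.6397 0.7208]
```

View pics/c0.png

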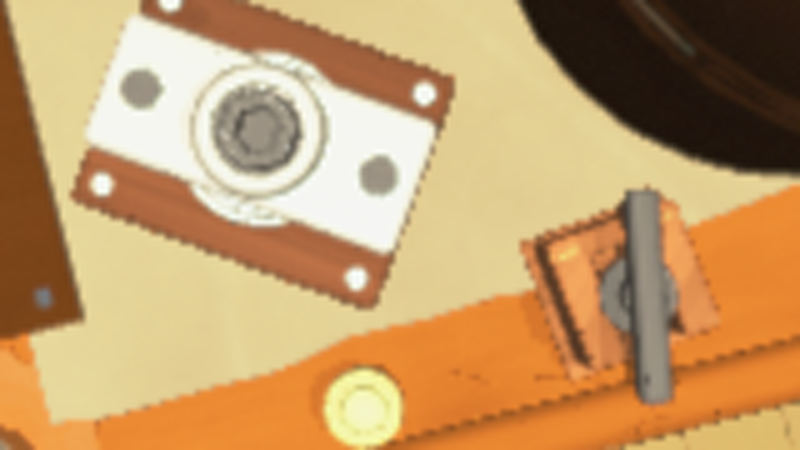

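The crop shows the bar's axis from crop (642,190) to (656,400), and the dark socket recess centred at (258,128).

```bash
python3 - <<'E'
from h import *
np.set_printoptions(precision=4,suppress=True)
f=lambda a,b,z: ray('top',220+a/5-.4,180+b/5-.4,z)
a,b=f(642,190,.114),f(656,400,.114); d=a-b
print('bar',a,b,(a+b)/2,np.linalg.norm(d),np.degrees(np.arctan2(d[1],d[0])))
print('socket collar',f(258,129,.094),f(258,128,.078))
print('scene socket',ray('scene',275,222,.09))
for uv in((380,214),(340,205),(322,160)): print([ray('top',*uv,z) for z in(0,.2)])
for p in([.565,-.265,.175],[.565,-.265,.3],[.565,-.265,.36]): print(proj('top',p),proj('scene',p))
im=cv2.imread('pics/t0.png')[192:220,257:285]; cv2.imwrite('pics/c1.png',cv2.resize(im,(560,560),interpolation=cv2.INTER_CUBIC))
E
```

```text
bar [ 0.5706 -0.1664  0.114 ] [ 0.4844 -0.172   0.114 ] [ 0.5275 -0.1692  0.114 ] 0.08632224816470173 3.694651021932173
socket collar [ 0.596 -0.007  0.094] [ 0.5974 -0.0065  0.078 ]
scene socket [ 0.5945 -0.0075  0.09  ]
[array([ 0.5831, -0.2555,  0.    ]), array([ 0.5749, -0.2147,  0.2   ])]
[array([ 0.6034, -0.1633,  0.    ]), array([ 0.5913, -0.1399,  0.2   ])]
[array([ 0.7083, -0.1215,  0.    ]), array([ 0.6763, -0.1061,  0.2   ])]
[403.6355 219.8083] [335.1936 136.4254]
[423.0981 217.7467] [338.3797  87.0169]
[434.9414 216.4922] [340.0941  60.4309]
```

View pics/c1.png

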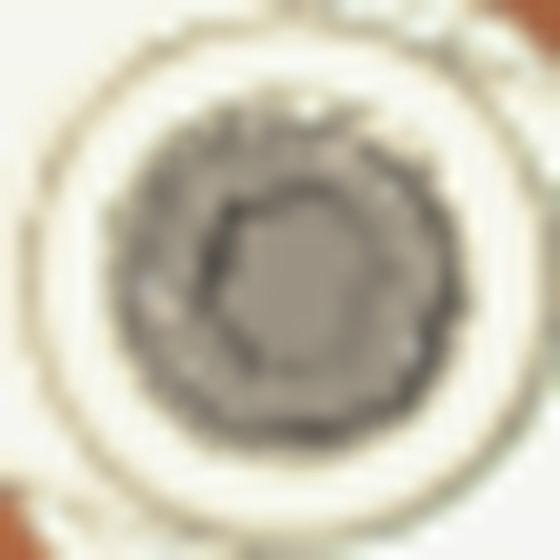

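The recess is centred at about (271.5,206) in the full image. One hex corner seems to point image-left, and the gripper body clears the pot. Now I'll move above the key.

Call:
{"method": "servo_tool", "body": {"increments": [[1,0,0,0,0,0,5.4],[1,0,0,0,0,0,5.4],[1,0,0,0,0,0,5.4],[1,0,0,0,0,0,5.4],[1,0,0,0,0,0,0]]}}

```text
time: 1.42
position: [0.2463, -0.5196, 0.2316]
ee_rot: [3.14, 0.1, -0.0]
ft_force: [0.2, 0.3, 0.6]
gripper_width: 0.0919
gripper_force: 0.0
```

Call:
{"method": "servo_tool", "body": {"increments": [[1,25,-28,0,0,0,0],[1,25,-28,0,0,0,0],[1,25,-28,0,0,0,0],[1,25,-28,0,0,0,0],[1,25,-28,0,0,0,0],[1,25,-28,0,0,0,0],[1,25,-28,0,0,0,0],[1,25,-28,0,0,0,0],[1,25,-28,0,0,0,0],[1,25,-28,0,0,0,0],[1,25,-28,0,0,0,0],[1,25,-23,0,0,0,0]]}}

```text
time: 2.42
position: [0.5248, -0.1673, 0.2318]
ee_rot: [-3.14, -0.109, -0.0]
ft_force: [-0.1, -1.5, -0.3]
gripper_width: 0.0917
gripper_force: 0.0
```

```bash
cat >> h.py <<'E'
def st(target=None,yaw=None):
    np.set_printoptions(precision=4,suppress=True)
    o=get_obs(); M=R.from_rotvec(o['ee_rot']).as_matrix()
    print('t',o['time'],o['position'],'yaw',np.degrees(np.arctan2(M[1,0],M[0,0])),'zax',M[:,2],'F',o['ft_force'],'T',o['torque'],'w',o['gripper_width'],o['gripper_force'],'j',o['joint_pos'])
    if target is not None: print('tool mm',M.T@(np.array(target)-o['position'])*1000)
E
python3 -c "
from h import *
st([.5275,-.169,.113])"
```

```text
t 2.4167 [ 0.5248 -0.1673  0.2318] yaw 3.987660940362271 zax [ 0.0003  0.0001 -1.    ] F [-0.1434 -1.5236 -0.3075] T [ 0.0175 -0.0146 -0.0224] w 0.09167770158426136 0.0 j [-0.5281  0.0958  1.6653  0.0002  1.3803  0.9731]
tool mm [  2.5028   1.9062 118.798 ]
```

Call:
{"method": "servo_tool", "body": {"increments": [[1,2,2,20,0,0,0],[1,0,0,30,0,0,0],[1,0,0,30,0,0,0],[1,0,0,20,0,0,0],[1,0,0,18,0,0,0],[1,0,0,0,0,0,0]]}}

```text
time: 2.92
position: [0.5233, -0.1698, 0.1093]
ee_rot: [-3.135, -0.107, 0.011]
ft_force: [-0.5, 0.3, 0.4]
gripper_width: 0.0917
gripper_force: 0.0
```

Call:
{"method": "servo_tool", "body": {"increments": [[0,0,0,0,0,0,0],[0,0,0,0,0,0,0],[0,0,0,0,0,0,0],[0,0,0,0,0,0,0],[0,0,0,0,0,0,0],[0,0,0,0,0,0,0],[0,0,0,0,0,0,0],[0,0,0,0,0,0,0]]}}

```text
time: 3.58
position: [0.5261, -0.1714, 0.1138]
ee_rot: [3.14, 0.103, 0.0]
ft_force: [-0.1, -0.3, 0.4]
gripper_width: 0.0404
gripper_force: 0.0
```

```bash
python3 -c "
from h import *
st()"
```

```text
t 3.5833 [ 0.5261 -0.1714  0.1138] yaw 3.7760107422973554 zax [ 0.0002 -0.0001 -1.    ] F [-0.1426 -0.2586  0.4374] T [0.0715 0.0162 0.0308] w 0.04038354971488594 0.0 j [-0.5334  0.2238  1.7669  0.      1.1506  0.9715]
```

Call:
{"method": "servo_tool", "body": {"increments": [[0,0,0,0,0,0,0],[0,0,0,0,0,0,0],[0,0,0,0,0,0,0],[0,0,0,0,0,0,0],[0,0,0,0,0,0,0],[0,0,0,0,0,0,0],[0,0,0,0,0,0,0]]}}

```text
time: 4.17
position: [0.5262, -0.1713, 0.1138]
ee_rot: [-3.14, -0.103, -0.0]
ft_force: [0.2, 1.9, 1.5]
gripper_width: 0.0136
gripper_force: 43.7
```

```bash
python3 -c "
from h import *
st()"
```

```text
t 4.1667 [ 0.5262 -0.1713  0.1138] yaw 3.774325508040884 zax [ 0.0002  0.0001 -1.    ] F [0.18   1.9147 1.474 ] T [0.228  0.067  0.0459] w 0.01357484473055093 43.68401035666466 j [-0.5333  0.2239  1.7669  0.0002  1.1507  0.9716]
```

Call:
{"method": "servo_tool", "body": {"increments": [[0,0,0,-5,0,0,0],[0,0,0,-8,0,0,0],[0,0,0,-12,0,0,0],[0,0,0,-15,0,0,0],[0,0,0,-15,0,0,0],[0,0,0,-15,0,0,0],[0,0,0,-15,0,0,0],[0,0,0,-15,0,0,0],[0,0,0,-10,0,0,0],[0,0,0,-10,0,0,0],[0,0,0,0,0,0,0]]}}

```text
time: 5.08
position: [0.5271, -0.172, 0.2364]
ee_rot: [3.137, 0.103, 0.006]
ft_force: [0.1, -0.7, -2.7]
gripper_width: 0.0138
gripper_force: 43.6
```

```bash
python3 - <<'E'
from h import *
st([.596,-.0065,.234])
a=save('top','t1.png');b=save('scene','s1.png')
for c in('top','scene'):
  for n in('hex_key','key_handle'):
    for d in tip_of(c,n)[:2]: print(c,n,d['score'],np.array(d['xyz']))
print(proj('scene',[.526,-.171,.132]))
cv2.imwrite('pics/s1c.png',cv2.cvtColor(cv2.resize(b[60:260,220:440],(770,700))[:600],cv2.COLOR_RGB2BGR))
E
```

```text
t 5.0833 [ 0.5271 -0.172   0.2364] yaw 3.7700582178789466 zax [ 0.0038 -0.0023 -1.    ] F [ 0.0558 -0.6968 -2.7454] T [ 0.035   0.0164 -0.0037] w 0.013804380224679806 43.56213703751564 j [-0.5334  0.0987  1.653  -0.      1.3855  0.9716]
tool mm [  79.5928 -160.665     2.304 ]
top key_handle 0.31 [ 0.4734 -0.0511 -0.0013]
top key_handle 0.17 [0.7701 0.007  0.0019]
scene hex_key 0.57 [ 0.5322 -0.1774  0.1289]
scene key_handle 0.8 [ 0.529  -0.1701  0.2231]
scene key_handle 0.42 [ 0.53   -0.1676 -0.0046]
[334.3975 175.158 ]
```

View pics/s1c.png

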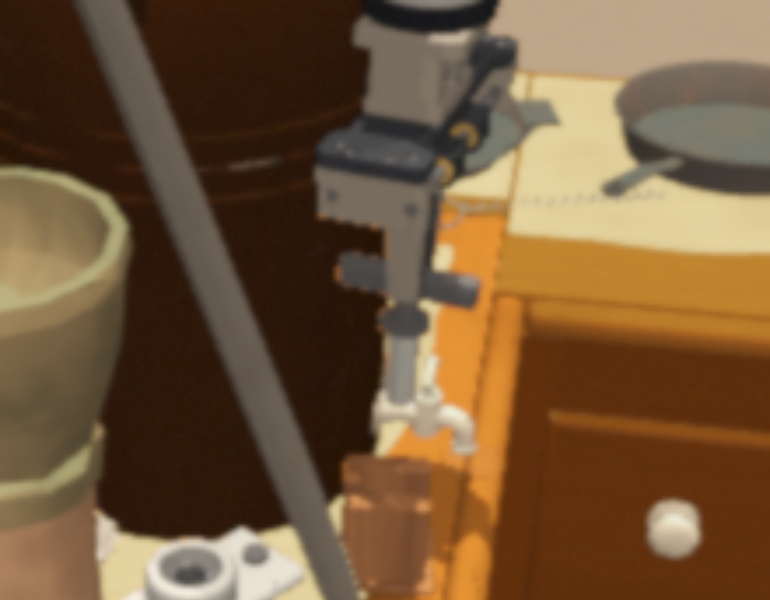

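The crop shows the key hanging upright, with its tip at crop (400,405), which is (334.3,175.7) in the full image. That matches the projection of a tip directly below the TCP to under 1 px. Before moving across, I'll check that the grinder's rod is clear.

```bash
python3 - <<'E'
from h import *
np.set_printoptions(precision=3,suppress=True)
P=[np.array(camera_info(c)['mtx'])@np.array(camera_info(c)['world_to_cam'])[:3] for c in('top','scene')]
for a,b in(((205,315),(355,330)),((90,240),(215,10)),((170,220),(225,160))):
  X=cv2.triangulatePoints(P[0],P[1],np.array(a,float),np.array(b,float))[:,0];X=X[:3]/X[3];print(X,proj('top',X),proj('scene',X))
for p in([.56,.095,.24],[.63,.095,.24],[.56,.095,.4]):print(proj('top',p),proj('scene',p))
E
```

```text
[0.354 0.14  0.035] [205.169 315.432] [354.423 330.018]
[0.543 0.178 0.572] [ 82.496 227.918] [227.984  11.169]
[0.571 0.151 0.344] [164.795 211.157] [235.391 160.619]
[211.462 220.293] [262.61  196.638]
[212.071 181.494] [229.183 186.467]
[193.146 217.397] [257.938 113.967]
```

```bash
python3 - <<'E'
from h import *
np.set_printoptions(precision=3,suppress=True)
for z in(.02,.05,.1,.15,.2,.25,.3):
  X=ray('top',214,218,z);print(X,proj('scene',X))
st([.596,-.0065,.234])
E
```

```text
[0.571 0.126 0.02 ] [255.468 289.472]
[0.57  0.121 0.05 ] [256.236 277.996]
[0.568 0.113 0.1  ] [257.579 257.935]
[0.567 0.105 0.15 ] [259.007 236.612]
[0.565 0.097 0.2  ] [260.527 213.903]
[0.564 0.089 0.25 ] [262.15  189.668]
[0.562 0.081 0.3  ] [263.886 163.748]
t 5.3833 [ 0.5255 -0.1711  0.2325] yaw 3.771619575650172 zax [-0.0018  0.001  -1.    ] F [ 0.6545 -0.6945 -3.049 ] T [0.0212 0.0246 0.0215] w 0.013548100195752843 43.55852052569389 j [-0.5334  0.1018  1.6575 -0.      1.3843  0.9716]
tool mm [  81.1392 -159.5855   -1.4998]
```

View pics/s1.png

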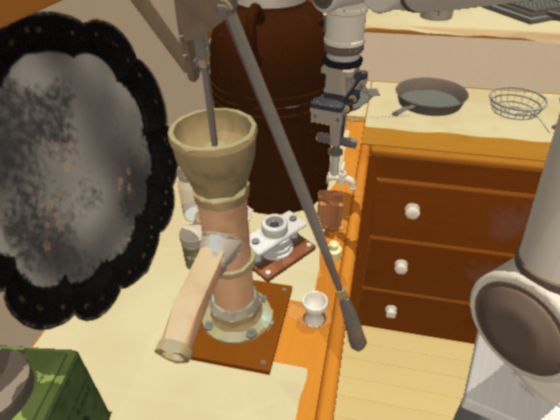

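The scene view shows the column's edge at that height at about x=250 px, while the gripper's corner would fall at 262, so the way is clear. Moving across now.

Call:
{"method": "servo_tool", "body": {"increments": [[0,5,-10,0,0,0,0],[0,8,-15,0,0,0,0],[0,8,-16,0,0,0,0],[0,8,-16,0,0,0,0],[0,8,-16,0,0,0,0],[0,8,-16,0,0,0,0],[0,8,-16,0,0,0,0],[0,8,-16,0,0,0,0],[0,8,-16,0,0,0,0],[0,7,-13,0,0,0,0],[0,5,-10,0,0,0,0],[0,0,0,0,0,0,0]]}}

```text
time: 6.38
position: [0.5967, -0.0039, 0.2331]
ee_rot: [-3.139, -0.107, 0.001]
ft_force: [-0.9, 1.0, -2.2]
gripper_width: 0.0137
gripper_force: 43.6
```

```bash
python3 - <<'E'
from h import *
a=save('scene','s2.png')
st([.596,-.0065,.234])
for n in('hex_key','key_handle','socket'):
    for d in tip_of('scene',n)[:2]: print(n,d['score'],np.array(d['xyz']))
print(proj('scene',[.596,-.0065,.132]),proj('scene',[.596,-.0065,.094]))
cv2.imwrite('pics/s2c.png',cv2.cvtColor(cv2.resize(a[150:270,210:350],(700,600),interpolation=cv2.INTER_CUBIC),cv2.COLOR_RGB2BGR))
E
```

```text
t 6.4333 [ 0.5963 -0.0053  0.2332] yaw 3.8750840089626286 zax [-0.0008  0.     -1.    ] F [ 0.7948 -0.347  -3.1913] T [ 0.0364  0.0203 -0.025 ] w 0.013622078164327646 43.55788752436638 j [-0.2113  0.2127  1.5319 -0.0001  1.3978  1.2919]
tool mm [-0.4283  1.1558 -0.811 ]
hex_key 0.63 [ 0.5986 -0.007   0.1301]
key_handle 0.89 [ 0.5982 -0.0036  0.2232]
socket 0.75 [ 0.5972 -0.0088  0.0892]
socket 0.35 [ 0.5978 -0.001   0.2221]
[273.6204 206.8514] [274.1422 220.6548]
```

View pics/s2c.png

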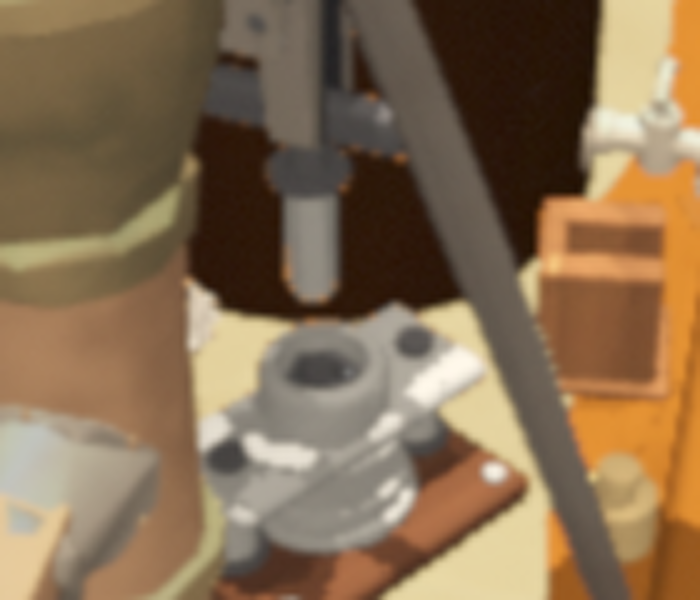

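The crop shows the key tip at crop (310,293) and the middle of the collar rim at (323,365). The two-camera offset can be worked out from these.

```bash
python3 - <<'E'
from h import *
st()
print(proj('scene',[.5963,-.0053,.131]))
print('tip',ray('scene',271.6,208.3,.131),'rim',ray('scene',274.2,222.6,.094))
print('rim top view',ray('top',257+288/20-.5,192+282/20-.5,.094))
im=cv2.imread('pics/t0.png')[185:225,248:293]
# collar disc: fit inner dark ring
d=(im.max(2)<185)&True
n,l,s,c=cv2.connectedComponentsWithStats(d.astype('uint8'))
for i in range(1,n):
  if s[i,4]>40: print(s[i],c[i]+[248,185],ray('top',*(c[i]+[248,185]),.086))
E
```

```text
t 6.5833 [ 0.5961 -0.007   0.2335] yaw 3.736453822001866 zax [-0.0004 -0.0003 -1.    ] F [-0.6082 -0.8763 -2.882 ] T [ 0.0193  0.0358 -0.052 ] w 0.013577763389405945 43.558209836483 j [-0.214   0.2117  1.5325 -0.0004  1.3978  1.2916]
[273.239  207.5035]
tip [ 0.5981 -0.0014  0.131 ] rim [ 0.5928 -0.0009  0.094 ]
rim top view [ 0.5956 -0.0064  0.094 ]
[  7   0  38  14 226] [278.7212 189.1416] [ 0.6314 -0.0226  0.086 ]
[ 14  12  19  18 249] [270.9438 205.739 ] [ 0.5957 -0.0062  0.086 ]
[  0  28  20  12 134] [254.097  219.9254] [0.5652 0.0295 0.086 ]
```

Call:
{"method": "servo_tool", "body": {"increments": [[0,-2,0,8,0,0,0],[0,0,0,10,0,0,0],[0,0,0,10,0,0,0],[0,0,0,8,0,0,0],[0,0,0,4,0,0,0],[0,0,0,2,0,0,0],[0,0,0,2,0,0,0],[0,0,0,2,0,0,0],[0,0,0,0,0,0,0],[0,0,0,0,0,0,0]]}}

```text
time: 7.42
position: [0.5946, -0.0066, 0.1879]
ee_rot: [3.14, 0.103, 0.001]
ft_force: [-0.8, -0.2, -2.1]
gripper_width: 0.0138
gripper_force: 43.6
```

```bash
python3 - <<'E'
from h import *
st()
E
```

```text
t 7.4167 [ 0.5946 -0.0066  0.1879] yaw 3.7736632391260425 zax [ 0.0005 -0.0001 -1.    ] F [-0.8339 -0.2351 -2.1296] T [ 0.0284 -0.0177  0.0587] w 0.013832150121733262 43.55876997113228 j [-0.2141  0.243   1.5875 -0.      1.3106  1.2909]
```

Call:
{"method": "servo_tool", "body": {"increments": [[0,0,0,1,0,0,0],[0,0,0,1,0,0,0],[0,0,0,1,0,0,0],[0,0,0,0,0,0,0],[0,0,0,0,0,0,0]]}}

```text
time: 7.83
position: [0.5943, -0.0065, 0.1845]
ee_rot: [-3.14, -0.103, 0.0]
ft_force: [-0.0, 0.7, -1.8]
gripper_width: 0.0135
gripper_force: 43.6
```

Call:
{"method": "servo_tool", "body": {"increments": [[0,0,0,1,0,0,0],[0,0,0,1,0,0,0],[0,0,0,0,0,0,0],[0,0,0,0,0,0,0]]}}

```text
time: 8.17
position: [0.5943, -0.0065, 0.1825]
ee_rot: [-3.14, -0.103, 0.0]
ft_force: [0.5, -0.0, -1.9]
gripper_width: 0.0136
gripper_force: 43.6
```

The tip is now about 5 mm below the mouth with no side force, so the nose is in. I'll go on gently.

Call:
{"method": "servo_tool", "body": {"increments": [[0,0,0,1,0,0,0],[0,0,0,0.7,0,0,0],[0,0,0,0,0,0,0],[0,0,0,0,0,0,0],[0,0,0,0,0,0,0]]}}

```text
time: 8.58
position: [0.5947, -0.0066, 0.1816]
ee_rot: [3.14, 0.103, 0.002]
ft_force: [-1.4, 0.9, 3.5]
gripper_width: 0.014
gripper_force: 43.7
```

```bash
python3 - <<'E'
from h import *
st()
E
```

```text
t 8.5833 [ 0.5947 -0.0066  0.1816] yaw 3.7731027783948776 zax [ 0.001  -0.0002 -1.    ] F [-1.444   0.9435  3.4534] T [ 0.1736  0.2473 -0.0099] w 0.014016319790707917 43.65681812167168 j [-0.2141  0.2487  1.5935  0.      1.2983  1.2909]
```

Contact, with about 5.5 N of net press. Now I'll search clockwise, which is safe because the screw only gets pushed towards its locked stop.

Call:
{"method": "servo_tool", "body": {"increments": [[0,0,0,0,0,0,1.5],[0,0,0,0,0,0,1.5],[0,0,0,0,0,0,1.5],[0,0,0,0,0,0,1.5],[0,0,0,0,0,0,1.5],[0,0,0,0,0,0,1.5],[0,0,0,0,0,0,1.5],[0,0,0,0,0,0,1.5],[0,0,0,0,0,0,0]]}}

```text
time: 9.33
position: [0.5944, -0.0059, 0.1806]
ee_rot: [-3.132, 0.226, 0.0]
ft_force: [0.3, 2.6, 0.2]
gripper_width: 0.0136
gripper_force: 43.6
```

Call:
{"method": "servo_tool", "body": {"increments": [[0,0,0,1,0,0,0],[0,0,0,0.5,0,0,0],[0,0,0,0,0,0,0],[0,0,0,0,0,0,0]]}}

```text
time: 9.67
position: [0.5948, -0.0061, 0.1804]
ee_rot: [-3.133, 0.224, -0.002]
ft_force: [-0.8, 2.6, 5.3]
gripper_width: 0.0139
gripper_force: 43.6
```

```bash
python3 - <<'E'
from h import *
st()
E
```

```text
t 9.6667 [ 0.5948 -0.0061  0.1804] yaw -8.182272714304009 zax [ 0.0011  0.0008 -1.    ] F [-0.8354  2.5739  5.3421] T [0.8526 0.317  0.1049] w 0.01389549816984735 43.58501136302948 j [-0.2138  0.2499  1.5947  0.001   1.2961  1.4996]
```

Call:
{"method": "servo_tool", "body": {"increments": [[0,0,0,-0.2,0,0,1.5],[0,0,0,0,0,0,1.5],[0,0,0,0,0,0,1.5],[0,0,0,0,0,0,1.5],[0,0,0,0,0,0,1.5],[0,0,0,0,0,0,1.5],[0,0,0,0,0,0,0]]}}

```text
time: 10.25
position: [0.5946, -0.006, 0.1801]
ee_rot: [-3.105, 0.47, -0.001]
ft_force: [-0.0, 3.6, 3.9]
gripper_width: 0.0135
gripper_force: 43.5
```

Call:
{"method": "servo_tool", "body": {"increments": [[0,0,0,0,0,0,1.5],[0,0,0,0,0,0,1.5],[0,0,0,0,0,0,1.5],[0,0,0,0,0,0,1.5],[0,0,0,0,0,0,1.5],[0,0,0,0,0,0,1.5],[0,0,0,0,0,0,0]]}}

```text
time: 10.83
position: [0.5946, -0.006, 0.1798]
ee_rot: [-3.059, 0.712, -0.001]
ft_force: [0.7, 3.5, 2.0]
gripper_width: 0.0137
gripper_force: 43.4
```

Call:
{"method": "servo_tool", "body": {"increments": [[0,0,-0.4,0.5,0,0,1.5],[0,0,0,0,0,0,1.5],[0,0,0,0,0,0,1.5],[0,0,0,0,0,0,1.5],[0,0,0,0,0,0,1.5],[0,0,0,0,0,0,1.5],[0,0,0,0,0,0,0]]}}

```text
time: 11.42
position: [0.5947, -0.0058, 0.1792]
ee_rot: [-2.994, 0.949, -0.0]
ft_force: [0.2, 4.2, 4.3]
gripper_width: 0.0138
gripper_force: 43.4
```

```bash
python3 - <<'E'
from h import *
st()
E
```

```text
t 11.4167 [ 0.5947 -0.0058  0.1792] yaw -35.189089529723844 zax [ 0.0005  0.0009 -1.    ] F [0.2066 4.2025 4.3219] T [ 1.1649 -0.0956  0.0428] w 0.013762964182874749 43.44971761107445 j [-0.2132  0.2513  1.5953  0.001   1.2947  1.9715]
```

Call:
{"method": "servo_tool", "body": {"increments": [[0,-0.5,-0.8,0,0,0,1.5],[0,0,0,0,0,0,1.5],[0,0,0,0,0,0,1.5],[0,0,0,0,0,0,1.5],[0,0,0,0,0,0,0]]}}

```text
time: 11.83
position: [0.5946, -0.0052, 0.1788]
ee_rot: [-2.941, 1.105, -0.0]
ft_force: [0.4, 2.9, -0.6]
gripper_width: 0.0135
gripper_force: 43.5
```

Call:
{"method": "servo_tool", "body": {"increments": [[0,0,0,0.3,0,0,1.5],[0,0,0,0,0,0,1.5],[0,0,0,0,0,0,1.5],[0,0,0,0,0,0,1.5],[0,0,0,0,0,0,1.5],[0,0,0,0,0,0,1.5],[0,0,0,0,0,0,0]]}}

```text
time: 12.42
position: [0.5946, -0.0054, 0.1781]
ee_rot: [2.845, -1.332, -0.0]
ft_force: [1.8, 2.2, -2.7]
gripper_width: 0.0137
gripper_force: 43.5
```

The force has gone free and z is falling, so the key is dropping in. Following it down.

Call:
{"method": "servo_tool", "body": {"increments": [[0,0,0,1,0,0,0],[0,0,0,1,0,0,0],[0,0,0,0,0,0,0],[0,0,0,0,0,0,0]]}}

```text
time: 12.75
position: [0.5944, -0.0053, 0.1764]
ee_rot: [2.845, -1.332, -0.001]
ft_force: [2.0, 2.3, -2.0]
gripper_width: 0.0137
gripper_force: 43.5
```

```bash
python3 - <<'E'
from h import *
st()
E
```

```text
t 12.75 [ 0.5944 -0.0053  0.1764] yaw -50.19478760960947 zax [-0.0005 -0.     -1.    ] F [ 1.9524  2.34   -1.9622] T [ 0.6872 -0.475  -0.0173] w 0.013686605698185368 43.46356227993965 j [-0.2119  0.254   1.5979 -0.0001  1.2902  2.235 ]
```

Call:
{"method": "servo_tool", "body": {"increments": [[0,0,-0.5,1,0,0,0],[0,0,0,1,0,0,0],[0,0,0,1,0,0,0],[0,0,0,1,0,0,0],[0,0,0,0,0,0,0],[0,0,0,0,0,0,0]]}}

```text
time: 13.25
position: [0.5948, -0.005, 0.1725]
ee_rot: [2.844, -1.333, -0.001]
ft_force: [0.7, 1.7, -3.5]
gripper_width: 0.0136
gripper_force: 43.5
```

Call:
{"method": "servo_tool", "body": {"increments": [[0,0,0,1,0,0,0],[0,0,0,1,0,0,0],[0,0,0,0,0,0,0],[0,0,0,0,0,0,0]]}}

```text
time: 13.58
position: [0.5953, -0.0051, 0.1723]
ee_rot: [2.845, -1.333, 0.001]
ft_force: [-1.7, 1.3, 5.8]
gripper_width: 0.014
gripper_force: 43.5
```

```bash
python3 - <<'E'
from h import *
st()
E
```

```text
t 13.5833 [ 0.5953 -0.0051  0.1723] yaw -50.22192517903054 zax [ 0.0008 -0.0006 -1.    ] F [-1.7262  1.306   5.7925] T [0.4405 0.5282 0.002 ] w 0.014015633877517551 43.541260957717896 j [-0.2112  0.2591  1.6003 -0.0004  1.2813  2.2363]
```

The key has bottomed at TCP z=0.1723, so its tip is about 15.5 mm below the mouth and it is home. Now I'll press with about 15 N and turn anticlockwise.

Call:
{"method": "servo_tool", "body": {"increments": [[0,0,0,0.6,0,0,0],[0,0,0,0.6,0,0,0],[0,0,0,0,0,0,0],[0,0,0,0,0,0,-3],[0,0,0,0,0,0,-3],[0,0,0,0,0,0,-3],[0,0,0,0,0,0,-3],[0,0,0,0,0,0,-3],[0,0,0,0,0,0,-3],[0,0,0,0,0,0,0]]}}

```text
time: 14.42
position: [0.5954, -0.0051, 0.1722]
ee_rot: [3.019, -0.868, 0.002]
ft_force: [-4.1, 1.2, 11.0]
gripper_width: 0.0138
gripper_force: 43.5
```

```bash
python3 - <<'E'
from h import *
st()
E
```

```text
t 14.4167 [ 0.5954 -0.0051  0.1722] yaw -32.099443315096636 zax [ 0.0013 -0.0007 -1.    ] F [-4.1436  1.1893 11.0119] T [ 0.5534  1.0359 -0.0567] w 0.01377078297915913 43.53763863444328 j [-0.2111  0.2592  1.6004 -0.0004  1.2806  1.92  ]
```

Call:
{"method": "servo_tool", "body": {"increments": [[0,-0.6,0.3,0.5,0,0,-3],[0,0,0,0,0,0,-3],[0,0,0,0,0,0,-3],[0,0,0,0,0,0,-3],[0,0,0,0,0,0,-3],[0,0,0,0,0,0,-3],[0,0,0,0,0,0,-3],[0,0,0,0,0,0,-3],[0,0,0,0,0,0,0]]}}

```text
time: 15.17
position: [0.5952, -0.0054, 0.1722]
ee_rot: [3.132, -0.222, 0.004]
ft_force: [-3.4, 1.3, 11.3]
gripper_width: 0.0138
gripper_force: 43.6
```

```bash
python3 - <<'E'
from h import *
st()
E
```

```text
t 15.1667 [ 0.5952 -0.0054  0.1722] yaw -8.100794251903208 zax [ 0.0024 -0.0014 -1.    ] F [-3.4319  1.3127 11.2653] T [ 0.3101  0.9829 -0.0437] w 0.013815758821766309 43.59940677881241 j [-0.2114  0.2577  1.6022 -0.0009  1.279   1.501 ]
```

Call:
{"method": "servo_tool", "body": {"increments": [[0,-0.4,0,0.3,0,0,-3],[0,0,0,0,0,0,-3],[0,0,0,0,0,0,-3],[0,0,0,0,0,0,-3],[0,0,0,0,0,0,-3],[0,0,0,0,0,0,-3],[0,0,0,0,0,0,0]]}}

```text
time: 15.75
position: [0.5951, -0.0056, 0.1722]
ee_rot: [3.128, 0.271, 0.005]
ft_force: [-3.1, 0.2, 11.8]
gripper_width: 0.0138
gripper_force: 43.7
```

```bash
python3 - <<'E'
from h import *
st()
E
```

```text
t 15.75 [ 0.5951 -0.0056  0.1722] yaw 9.898892625540665 zax [ 0.0033 -0.002  -1.    ] F [-3.149   0.1701 11.8316] T [ 0.1215  0.8612 -0.0463] w 0.013823243398412038 43.663203567266464 j [-0.2116  0.2569  1.6032 -0.0013  1.2779  1.1868]
```

Call:
{"method": "servo_tool", "body": {"increments": [[0,0,0,0,0,0,-3],[0,0,0,0,0,0,-3],[0,0,0,0,0,0,-3],[0,0,0,0,0,0,-3],[0,0,0,0,0,0,0]]}}

```text
time: 16.17
position: [0.5952, -0.0058, 0.1722]
ee_rot: [3.082, 0.596, 0.005]
ft_force: [-3.3, 0.2, 11.4]
gripper_width: 0.0133
gripper_force: 43.7
```

```bash
python3 - <<'E'
from h import *
st()
E
```

```text
t 16.1667 [ 0.5952 -0.0058  0.1722] yaw 21.90032085386124 zax [ 0.0034 -0.0023 -1.    ] F [-3.3121  0.2465 11.3991] T [ 0.0016  0.8696 -0.0881] w 0.013336821891822514 43.68943512439728 j [-0.2117  0.2569  1.6031 -0.0016  1.2778  0.9773]
```

Call:
{"method": "servo_tool", "body": {"increments": [[0,0,0,-0.5,0,0,0],[0,0,0,-0.5,0,0,0],[0,0,0,-0.5,0,0,0],[0,0,0,0,0,0,0]]}}

```text
time: 16.5
position: [0.5952, -0.0057, 0.1739]
ee_rot: [3.082, 0.593, 0.005]
ft_force: [-3.3, 0.2, 12.3]
gripper_width: 0.0141
gripper_force: 43.7
```

```bash
python3 - <<'E'
from h import *
st()
E
```

```text
t 16.5 [ 0.5952 -0.0057  0.1739] yaw 21.7754557062593 zax [ 0.0036 -0.0023 -1.    ] F [-3.2986  0.2415 12.2877] T [ 0.0392  0.9086 -0.0457] w 0.014068771260246823 43.69018390774727 j [-0.2117  0.2553  1.6016 -0.0016  1.2807  0.9795]
```

The force stays near 14 N as z rises, so the head is free and following the key. Lifting slowly.

Call:
{"method": "servo_tool", "body": {"increments": [[0,0,0,-1,0,0,0],[0,0,0,-1.5,0,0,0],[0,0,0,-1.5,0,0,0],[0,0,0,-1.5,0,0,0],[0,0,0,-1.5,0,0,0],[0,0,0,-1.5,0,0,0],[0,0,0,-1.5,0,0,0],[0,0,0,-1.5,0,0,0],[0,0,0,-1.5,0,0,0],[0,0,0,-1.5,0,0,0],[0,0,0,-1.5,0,0,0],[0,0,0,-1.5,0,0,0]]}}

```text
time: 17.5
position: [0.5949, -0.0057, 0.1907]
ee_rot: [3.082, 0.593, 0.004]
ft_force: [-2.7, 0.2, 9.1]
gripper_width: 0.0135
gripper_force: 43.7
```

Call:
{"method": "servo_tool", "body": {"increments": [[0,0,0,-1.5,0,0,0],[0,0,0,-1.5,0,0,0],[0,0,0,-1.5,0,0,0],[0,0,0,-1.5,0,0,0],[0,0,0,-1.5,0,0,0],[0,0,0,-1.5,0,0,0],[0,0,0,-1.5,0,0,0],[0,0,0,-1.5,0,0,0],[0,0,0,0,0,0,0]]}}

```text
time: 18.25
position: [0.5949, -0.0057, 0.2025]
ee_rot: [3.082, 0.593, 0.004]
ft_force: [-1.7, -0.2, 8.2]
gripper_width: 0.0137
gripper_force: 43.7
```

```bash
python3 - <<'E'
from h import *
st()
E
```

```text
t 18.25 [ 0.5949 -0.0057  0.2025] yaw 21.765428702854315 zax [ 0.0031 -0.0022 -1.    ] F [-1.6558 -0.2399  8.2253] T [-0.0002  0.4621  0.0013] w 0.013717517846645542 43.68154227733612 j [-0.2118  0.2292  1.5741 -0.0016  1.3348  0.9795]
```

Call:
{"method": "servo_tool", "body": {"increments": [[0,0,0,-1,0,0,0],[0,0,0,-1,0,0,0],[0,0,0,-1,0,0,0],[0,0,0,-1,0,0,0],[0,0,0,-1,0,0,0],[0,0,0,-1,0,0,0],[0,0,0,-1,0,0,0],[0,0,0,-1,0,0,0],[0,0,0,0,0,0,0],[0,0,0,0,0,0,0]]}}

```text
time: 19.08
position: [0.5948, -0.0057, 0.2101]
ee_rot: [3.082, 0.593, 0.004]
ft_force: [-1.9, 0.2, 6.4]
gripper_width: 0.0132
gripper_force: 43.7
```

Call:
{"method": "servo_tool", "body": {"increments": [[0,0,0,-0.5,0,0,0],[0,0,0,-0.5,0,0,0],[0,0,0,0,0,0,0],[0,0,0,0,0,0,0]]}}

```text
time: 19.42
position: [0.5947, -0.0057, 0.2109]
ee_rot: [3.083, 0.593, 0.003]
ft_force: [-0.7, -0.4, 4.9]
gripper_width: 0.0139
gripper_force: 43.7
```

Call:
{"method": "servo_tool", "body": {"increments": [[0,0,0,-0.5,0,0,0],[0,0,0,-0.5,0,0,0],[0,0,0,0,0,0,0],[0,0,0,0,0,0,0]]}}

```text
time: 19.75
position: [0.5947, -0.0057, 0.2116]
ee_rot: [3.083, 0.593, 0.003]
ft_force: [-1.2, 0.6, 6.4]
gripper_width: 0.014
gripper_force: 43.7
```

Call:
{"method": "servo_tool", "body": {"increments": [[0,0,0,-0.4,0,0,0],[0,0,0,-0.4,0,0,0],[0,0,0,0,0,0,0],[0,0,0,0,0,0,0]]}}

```text
time: 20.08
position: [0.5946, -0.0055, 0.2116]
ee_rot: [3.083, 0.593, 0.003]
ft_force: [0.1, -1.2, 6.5]
gripper_width: 0.0139
gripper_force: 43.7
```

```bash
python3 - <<'E'
from h import *
st()
im=save('scene','s3.png')
cv2.imwrite('pics/s3c.png',cv2.cvtColor(cv2.resize(im[130:270,200:360],(800,600)),cv2.COLOR_RGB2BGR))
for d in tip_of('scene','hex_key')[:1]+tip_of('scene','socket')[:1]: print(d['score'],np.array(d['xyz']))
E
```

```text
t 20.0833 [ 0.5946 -0.0055  0.2116] yaw 21.762209284453625 zax [ 0.002  -0.0016 -1.    ] F [ 0.1232 -1.1658  6.4737] T [-0.4142 -0.0262 -0.0582] w 0.013878432616144703 43.73718559741974 j [-0.2117  0.2218  1.5643 -0.0012  1.3532  0.9795]
0.72 [ 0.5989 -0.0083  0.108 ]
0.87 [ 0.5999 -0.0087  0.1294]
```

View pics/s3c.png

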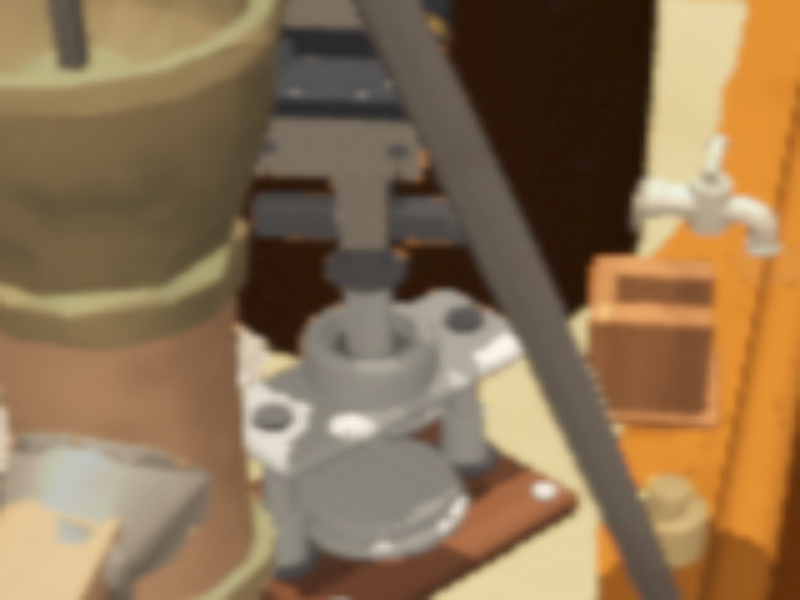

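The crop shows the head up on its tubes, with the key upright and its collar just above the socket ring at crop (368,330). Next I'll ease the press, open the fingers and withdraw upward.

Call:
{"method": "servo_tool", "body": {"increments": [[0,0,0,-0.5,0,0,0],[0,0,0,-0.4,0,0,0],[0,0,0,0,0,0,0],[0.5,0,0,0,0,0,0],[0.5,0,0,0,0,0,0],[0.5,0,0,0,0,0,0],[0.5,0,0,0,0,0,0],[0.5,0,0,0,0,0,0],[0.5,0,0,0,0,0,0],[0.5,0,0,0,0,0,0]]}}

```text
time: 21.07
position: [0.5935, -0.0047, 0.2108]
ee_rot: [-3.084, -0.593, 0.002]
ft_force: [-0.3, 0.3, -0.2]
gripper_width: 0.0464
gripper_force: 0.0
```

Call:
{"method": "servo_tool", "body": {"increments": [[0.5,0,0,-3,0,0,0],[0.5,0,0,-8,0,0,0],[0.5,0,0,-12,0,0,0],[0.5,0,0,-15,0,0,0],[0.5,0,0,-15,0,0,0],[0.5,0,0,-10,0,0,0],[0.5,0,0,0,0,0,0],[0.5,0,0,0,0,0,0]]}}

```text
time: 21.73
position: [0.5944, -0.0049, 0.2756]
ee_rot: [3.084, 0.593, 0.003]
ft_force: [-0.6, 0.2, 0.7]
gripper_width: 0.0462
gripper_force: 0.0
```

```bash
python3 - <<'E'
from h import *
st()
im=save('scene','s4.png')
cv2.imwrite('pics/s4c.png',cv2.cvtColor(cv2.resize(im[130:270,200:360],(800,600)),cv2.COLOR_RGB2BGR))
for n in('hex_key','key_handle','socket'):
  for d in tip_of('scene',n)[:1]: print(n,d['score'],np.array(d['xyz']))
E
```

```text
t 21.7333 [ 0.5944 -0.0049  0.2756] yaw 21.77088017207807 zax [ 0.002  -0.0004 -1.    ] F [-0.6319  0.2325  0.6699] T [ 0.0277  0.0339 -0.0033] w 0.04615069877303013 0.0 j [-0.2113  0.1808  1.4851  0.      1.4738  0.9795]
hex_key 0.72 [ 0.5994 -0.008   0.1052]
key_handle 0.57 [ 0.5981 -0.0095  0.2009]
socket 0.91 [ 0.5988 -0.0059  0.1291]
```

View pics/s4c.png

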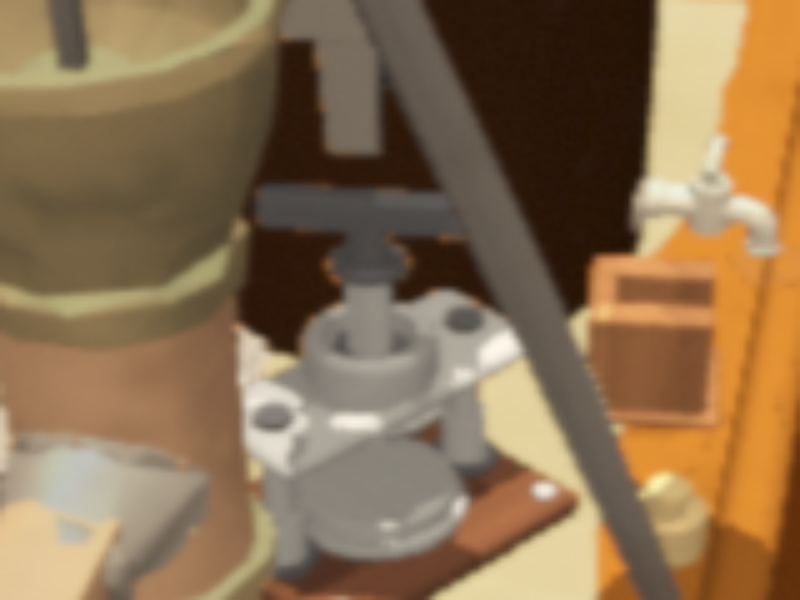

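The crop shows the key upright in the raised head, with its bar at crop (365,205), and the gripper clear above it. Handing in.

```bash
python3 -c "
from workcell import hand_in
print(hand_in())"
```

```text
the job is handed in; nothing more can be done
None
```

The job is handed in with no verdict returned: the head is up at its stop, the screw is unlocked, the key stands upright and fully home in the socket, the gripper is clear, and I saw no contact with the small things nearby.

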